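# Shut and lock the ignition box of a chestnut roasting cart

## Task

The batteries of the burner's ignition box have just been changed. Push its sliding cover fully home, then use the red-handled slot key from its bracket to turn both brass slotted locks on the cover clockwise to their stops, without the gripper itself touching the locks. Hang the key back upright in its bracket, fully down on its guard disc, and leave the flask, the cup and the brass weights standing where they are.

Things in the scene. Friction and masses are not known exactly. Their poses are not given: they have to be found in the camera images.
- box: Ignition box, aluminium, 150 (x) x 220 (y) x 55 mm high, fixed to the worktop, turned anyhow; origin at the centre of its underside, z up. Its steel cover, 154 x 224 mm, slides along the box's y over the top: underside 56 mm, plate top 60 mm above the worktop. At home the cover is centred on the box; open, it overhangs the +y end.
- lip (a point): Outer face of the cover's turned-up lip, mid-length, 75 mm above the worktop. Axes as the box's: +y outward, the way the cover opens; push to -y to shut. The lip is a 4 mm sheet, 90 mm long in x, from the plate to 13 mm above this point; its rolled edge (top 4 mm) juts 8 mm outward. At home this point is 112 mm from the box's centre.
- cover (a joint): How far the cover is open, m: 0 = fully home against a hard stop, grows along the box's +y, up to 0.13; starts at 0.05 to 0.12. It stays where it is left; pushing it takes about 9 N.
- lock_near_head (a point): Head of the lock on the robot's side (box x = -46 mm; box y = +55 mm when the cover is home; it moves with the cover): on its axis, at the head's top. Brass head 32 mm across, 8.5 mm proud of the plate, one straight slot right across it along this point's own x axis, 5 mm wide, 7 mm deep, mouth flared to 9.6 mm over the top 2.5 mm. z up; the point turns with the head.
- lock_far_head (a point): Head of the other lock, the same in every way, at box x = +46 mm: 92 mm from the first.
- lock_near (a joint): Angle of the near lock, rad: 0 = open (slot along the box's x), grows CLOCKWISE seen from above to a hard stop at 1.571 (locked, slot along the box's y). Starts between 0 and 0.5. Stiff, about 0.06 N m; stays where it is left. In the slot the key's blade has about 0.12 rad of play.
- lock_far (a joint): Angle of the far lock, the same meaning.
- key_grip (a point): Centre of the slot key's red handle, 36 (x) x 16 (y) x 46 mm (z); z along the key, up when it hangs. Below it: black guard disc 42 mm across, its top 23 and underside 28 mm below this point; 10 mm round steel shank; flat blade 16 mm wide (along x), 3 mm thick (y), 14 mm long, ending 100 mm below this point. 140 g.
- key_tip (a point): Middle of the end of the key's blade, same axes as key_grip.
- holder_mouth (a point): Centre of the 24 mm square hole in the key bracket's top plate, at its top face, 85 mm above the worktop; z up. Grey steel bracket, 75 mm square (110 mm over its foot flanges), fixed to the worktop. The key hangs in the hole by its guard disc, turned anyhow about the vertical; key_grip is then 28 mm above this point.
- flask_mid (a point): Middle of a standing green vacuum flask, 68 mm across, 190 mm tall, about 0.5 kg; this point is 95 mm up. To be left alone.
- cup_mid (a point): Middle of a standing steel measuring cup full of chestnuts, 80 mm across, 90 mm tall; this point is 40 mm up. To be left alone.
- weight_big_mid (a point): Middle of the larger brass scale weight, 50 mm across, 70 mm tall. To be left alone.
- weight_small_mid (a point): Middle of the smaller brass scale weight, 36 mm across, 50 mm tall. To be left alone.
Mind the look-alikes: they are no part of the job. Leave any white look-alike of the part that bears key_grip alone.

How it is judged (in metres and radians):
On the way, in this order (a step that is already met when the one before it is completed fails the run):
1. the cover is fully home, both locks still open (value of joint cover below 0.005 m and value of joint each of lock_near, lock_far below 0.8 rad), for 0.2 s.
2. both locks are turned to their stops with the cover home (value of joint cover below 0.005 m and value of joint each of lock_near, lock_far above 1.4 rad), for 0.2 s.
At the end, for the whole second after the job is handed in: Cover within 5 mm of fully home, both locks within 10 degrees of their clockwise stops, the key hanging upright (within 7 degrees) in its bracket at rest with its guard down on the plate (within 4 mm) (all of step 2 and z of key_grip in the frame of holder_mouth between 0.024 and 0.032 m and horizontal distance between key_grip and holder_mouth below 0.012 m and angle between key_grip's own z axis and vertical below 0.12 rad and linear speed of key below 0.02 m/s); the robot touches nothing.
It fails at once if a lock is touched by the gripper or arm instead of the key (contact force between any of the fingers, the arm and lock_near above 1 N or contact force between any of the fingers, the arm and lock_far above 1 N).
It fails at once if the flask, the cup or a weight is shifted by more than 20 mm or knocked over (distance of any of flask_mid, cup_mid, weight_big_mid, weight_small_mid from where it was at the start of the episode above 0.02 m or angle between any of flask_mid, cup_mid, weight_big_mid, weight_small_mid's own z axis and vertical above 0.5 rad).
It also fails if it takes over 72 s, if anything falls off the work surface, if the arm or the gripper's body presses on something with over 40 N, if the wrist force passes 120 N, or if a joint passes its speed limit or range.

## Robot

A 6-joint arm with a two-finger parallel gripper is mounted at the origin on the work surface. World frame = base frame: x ahead of the robot, y to its left, z up, the work surface at z = 0. Lengths are in m, angles in degrees, forces in N, time in s.
With the tool pointing down it reaches from about 0.35 to 0.875 m from the base axis. Payload 4.2 kg.
Tool frame: the origin (TCP) lies on the centre line of the jaws, within the pads' length; the fingertips stand 19 mm ahead of it and the grasp point (between the pads) is the TCP; z points along the fingers, y is the line along which they close (so a half turn about z gives the same grasp; the last joint's range is limited). The gripper opens to 87 mm and grips with 3 to 60 N. Pads are 19 mm wide; open, the fingers measure 117 mm over their backs; the gripper's body (75 mm by 190 mm) begins 51 mm behind the grasp point.
Start: joints at [86.15, 22.042, 0.453, 0, -68.411, -14.817], TCP at [0.2, 0.592, 0.242] pointing down, gripper open.
Joint ranges: [-179.83, 179.83], [-69.29, 118.12], [-61.27, 80.66], [-181.25, 117.63], [-171.15, -9.14], [-177.46, 177.46]. Speed limits (degrees/s): [159.86, 159.86, 180, 180, 180, 180].

## Interface

Orientations are given as a 3x3 rotation matrix whose columns are the frame's x, y, z axes.
In Python, from station import sense, capture, finish_job, search_frame, masks_of gives the robot as it stands.
- The arm moves only by the tool drive_tool, never from a script. Its argument "rows" is a list of rows, each a list of 7 numbers: the opening in per cent of the stroke, from 0 (shut) to 100 (fully open), then the shift along the world's x, y, z in mm, then the turn, a rotation vector about the world's x, y, z in rad. In form: [[fingers, dx, dy, dz, wx, wy, wz], ...]. A call has 1 to 5 rows; each row shifts and turns the commanded pose from where the row before left it; what a row does not reach is not made up. A row lasts 1/12 s, in which the tool goes at most 41.7 mm and 7.16 degrees, less where a joint would pass 70% of its speed; a pose out of reach is approached as far as the arm can. A call is refused whole if a number of a shift passes 41.7 or a number of a turn 0.125, either way. A call with a gripper value outside its range is refused whole. The fingers move at their own pace and stop on an object; the grip force is fixed at half the most. Time passes only in rows, so rows that do not move let the fingers close. It gives the time, the measured TCP pose, the force, the opening and the grip force at its end, in the units of the state.
- sense(): the state, without advancing time (a new reading comes with each control period).
- capture(name): name is "side" or "top" or "wrist"; returns a dict with "frame" (384x512x3 uint8, red, green, blue), "z_map" (384x512 float32, m along the optical axis (not along the pixel's ray), 0 where there is no reading), "fx", "fy", "cx", "cy" (pixels), "R" (3x3) and "t" (3): a world point X has camera coordinates R X + t; the wrist camera has in their place "T_tool_cam" (4x4, takes a point from camera to tool coordinates, whose origin is the TCP and whose axes are the flange's). Camera axes: x right, y down, z forward; pixel columns grow to the right and rows downward; lengths in m; the calibration is good to about 2 mm. A picture is of the moment at which its call begins: read the wrist's pose just before it.
- finish_job(): hands the job in; it is judged then, once.
Trained networks look in a picture, given as the dict that the camera call returned (one of the last four; its "shot" number tells which), for a name from the list of things; names that differ only in an ending like _2 or _b are one class to them, and where a whole thing is asked for, a point or a joint stands for the part that bears it (a point fixed in the world has none). Each returns a list of dicts, best first, with "p" (0 to 1); they miss things now and then, are a little off and sometimes report something else, mostly with a low value. They report only what shows in the picture. A call takes as long as a camera call. They do not tell look-alikes from the thing itself.
- search_frame(label, picture): "xy" ([column, row] in pixels, amid what is visible of it).
- masks_of(label, picture): "region" (384x512 bool, what is visible of it) and "xy" ([column, row] in pixels, amid what is visible of it).
The state is a dict: "time_s": time; "joints": joint angles; "joint_velocities": joint speeds; "effort": joint torques, N m; "tcp_pos": TCP position; "ee_rot": TCP orientation; "wrist_force": force on the tool from outside, world axes, zero at the start; "moment": the same for the moment, N m; "gripper_width": opening from 0.0 (shut) to 1.0 (fully open); "gripper_force": force on a finger pad.
Only numpy, scipy, OpenCV 4.12 (cv2) and the standard library are available. Lean on these libraries where they do the work, as an engineer would, in place of code of your own. Each camera call takes 0.05 s, during which the arm holds its last target. There are 200 camera calls.

## Working session

There is one attempt and no reset: what is moved stays moved. The work goes in short steps, Python scripts to look and compute and a tool call to move; the robot and the scene stay as the last step left them, time stands still between calls to the robot, and variables do not carry over. Pictures are saved under pics/ and viewed, at most 10 in all, crops included, and the job is handed in when it is done.

Besides the shell and the picture viewer there is one more tool, called after ">>>" in YAML: its name, and indented under it one key for each argument. drive_tool: Moves the arm, as the interface text tells. Its arguments: {"type":"object","properties":{"rows":{"type":"array"}},"required":["rows"]}

```bash
mkdir -p pics; ls; cat > h.py <<'E'
import numpy as np, cv2
from station import *
def pts(c):
    z=c["z_map"]; v,u=np.mgrid[:384,:512]
    P=np.stack([(u-c["cx"])/c["fx"]*z,(v-c["cy"])/c["fy"]*z,z],-1)
    if "R" in c: W=(P-np.array(c["t"]))@np.array(c["R"])
    else:
        s=c["s"]; T=np.array(c["T_tool_cam"]); W=(P@T[:3,:3].T+T[:3,3])@np.array(s["ee_rot"]).T+np.array(s["tcp_pos"])
    W[z==0]=np.nan
    return W
def cap(n):
    s=sense(); c=capture(n); c=dict(c); c["s"]=s; return c
def save(c,f): cv2.imwrite("pics/"+f,cv2.cvtColor(c["frame"],cv2.COLOR_RGB2BGR))
E
python3 - <<'E'
from h import *
for n in ["top","side"]:
    c=cap(n); W=pts(c); save(c,n+"0.png"); np.savez(n+"0.npz",W=W,f=c["frame"])
    print(n,"campos",-np.array(c["R"]).T@np.array(c["t"]))
    for l in ["box","lip","lock_near_head","lock_far_head","key_grip","holder_mouth","flask_mid","cup_mid","weight_big_mid","weight_small_mid"]:
        for d in search_frame(l,c)[:3]:
            u,v=map(int,map(round,d["xy"])); print(l,round(d["p"],2),(u,v),np.round(W[min(v,383),min(u,511)],3))
a=cv2.imread("pics/top0.png");b=cv2.imread("pics/side0.png")
cv2.imwrite("pics/both.png",cv2.resize(np.vstack([a,b]),(450,600*1)) if 0 else np.vstack([a,b])[:, :])
print(sense())
E
```

```text
pics
top campos [0.4136751  0.04780595 1.54040627]
box 0.84 (230, 202) [0.567 0.141 0.063]
lip 0.68 (219, 209) [0.545 0.179 0.056]
lip 0.26 (148, 218) [0.52  0.416 0.07 ]
lock_near_head 0.61 (205, 222) [0.502 0.225 0.067]
lock_far_head 0.57 (220, 207) [0.551 0.175 0.063]
lock_far_head 0.43 (202, 192) [0.603 0.234 0.064]
key_grip 0.71 (306, 202) [ 0.558 -0.113  0.079]
key_grip 0.69 (333, 172) [ 0.646 -0.198  0.136]
key_grip 0.53 (339, 140) [ 0.755 -0.226  0.119]
holder_mouth 0.78 (327, 178) [ 0.635 -0.186  0.087]
holder_mouth 0.74 (333, 172) [ 0.646 -0.198  0.136]
flask_mid 0.77 (388, 204) [ 0.534 -0.354  0.183]
cup_mid 0.92 (339, 236) [ 0.442 -0.214  0.093]
weight_big_mid 0.67 (149, 216) [0.528 0.414 0.063]
weight_small_mid 0.56 (258, 167) [0.685 0.043 0.053]
side campos [ 0.09936157 -0.75155013  0.94007847]
box 0.66 (226, 197) [0.548 0.107 0.062]
box 0.15 (174, 159) [0.51  0.404 0.036]
lip 0.72 (216, 185) [0.551 0.175 0.061]
lip 0.63 (171, 157) [0.504 0.412 0.042]
lock_near_head 0.43 (193, 180) [0.497 0.224 0.072]
lock_near_head 0.43 (227, 197) [0.551 0.107 0.061]
lock_far_head 0.61
[... 589 characters left out ...]
114168e+01, -1.48175346e+01]), 'joint_velocities': array([ 0.00134912, -0.03693038, -0.01030833,  0.01791811, -0.07869419,
        0.00035568]), 'effort': array([-9.99624319e-06, -3.90476096e+01,  1.87620288e+01,  4.22477782e+00,
        1.54421828e-02, -1.92516416e-05]), 'tcp_pos': array([0.20003838, 0.5920976 , 0.24153503]), 'ee_rot': array([[ 9.47380486e-01, -3.20109691e-01,  1.49840045e-05],
       [-3.20109691e-01, -9.47380485e-01, -4.39942125e-05],
       [ 2.82785272e-05,  3.68827334e-05, -9.99999999e-01]]), 'wrist_force': array([ 0.18667767, -0.28105929,  0.64992961]), 'moment': array([-0.02382745, -0.00134322, -0.00766899]), 'gripper_force': 0.0, 'gripper_width': 1.0001851293060644}
```

View pics/top0.png

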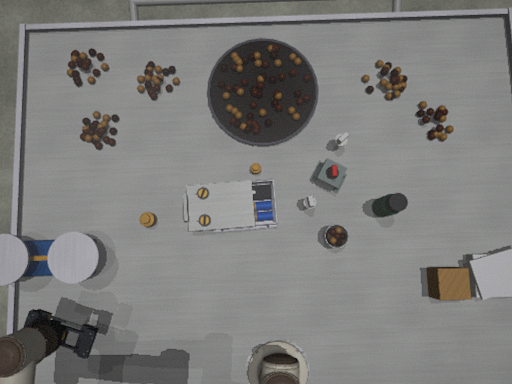

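View pics/side0.png

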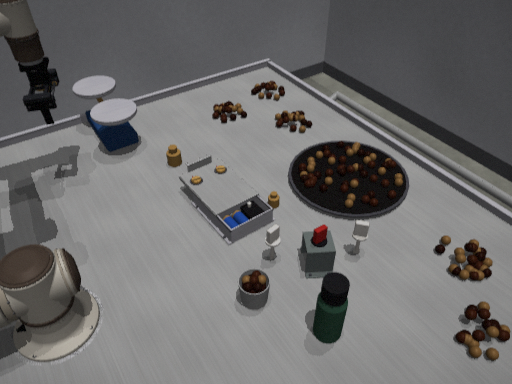

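The red key in the bracket is at top (333,172) / side (319,237). Its look-alikes are two white keys in stands, at top (308,202) / side (272,238) and top (341,140) / side (360,232). I choose the red one because it is the only red handle and it sits in the grey bracket. The box is at top (230,205): the lip is at its left end (186,208), and the cover opens toward world +y. The locks are at (204,220) near and (202,192) far.

```bash
python3 - <<'E'
from h import *
for n in ["top","side"]:
    d=np.load(n+"0.npz");W=d["W"];f=d["f"].astype(int)
    m=(W[...,2]>0.05)&(W[...,2]<0.068)&(W[...,0]>.4)&(W[...,0]<.68)&(W[...,1]>-.03)&(W[...,1]<.34)
    k,l,st,ce=cv2.connectedComponentsWithStats(m.astype(np.uint8)); i=1+np.argmax(st[1:,4]); P=W[l==i]
    r=cv2.minAreaRect((P[:,:2]*1000).astype(np.float32)); print(n,r,np.median(P[:,2])); print(cv2.boxPoints(r).round())
    m=(W[...,2]>0.077)&(W[...,2]<0.1)&(W[...,0]>.4)&(W[...,0]<.68)&(W[...,1]>.15)&(W[...,1]<.38)
    print("lip pts",m.sum(),W[m].mean(0).round(3), W[m].min(0).round(3),W[m].max(0).round(3))
    red=(f[...,0]>120)&(f[...,1]<70)&(W[...,0]>.55)&(W[...,0]<.7)&(W[...,1]<-.1)&(W[...,2]>.1)
    P=W[red];print("red",red.sum(),P.mean(0).round(3)); t=P[P[:,2]>.125]; print(cv2.minAreaRect((t[:,:2]*1000).astype(np.float32)))
    m=(W[...,2]>0.08)&(W[...,2]<0.09)&(W[...,0]>.58)&(W[...,0]<.7)&(W[...,1]<-.13)&(W[...,1]>-.26)
    print("bracket",cv2.minAreaRect((W[m][:,:2]*1000).astype(np.float32)))
    # yellow locks
im=cv2.imread("pics/side0.png")[205:290,225:385]; cv2.imwrite("pics/crop.png",cv2.resize(im,None,fx=5,fy=5,interpolation=2))
E
```

```text
top ((558.578369140625, 137.15003967285156), (158.45895385742188, 299.2148742675781), 2.838062047958374) 0.060382273407477996
[[472. 283.]
 [487. -16.]
 [645.  -8.]
 [630. 290.]]
lip pts 111 [0.552 0.288 0.087] [0.506 0.281 0.077] [0.596 0.296 0.096]
red 43 [ 0.652 -0.203  0.137]
((652.7844848632812, -204.14535522460938), (33.77492904663086, 13.694046974182129), 0.4728796184062958)
bracket ((652.257080078125, -204.138427734375), (74.7289047241211, 76.15370178222656), 61.34071350097656)
side ((559.42626953125, 138.73858642578125), (162.3883819580078, 304.94378662109375), 2.6786131858825684) 0.061811704858033716
[[471. 287.]
 [485. -17.]
 [648. -10.]
 [633. 295.]]
lip pts 140 [0.55  0.287 0.086] [0.506 0.279 0.077] [0.595 0.302 0.094]
red 51 [ 0.65  -0.204  0.138]
((651.6512451171875, -203.1092987060547), (31.057907104492188, 13.906963348388672), 0.930091381072998)
bracket ((652.9288940429688, -201.005859375), (81.35370635986328, 75.38764190673828), 60.486942291259766)
```

View pics/crop.png

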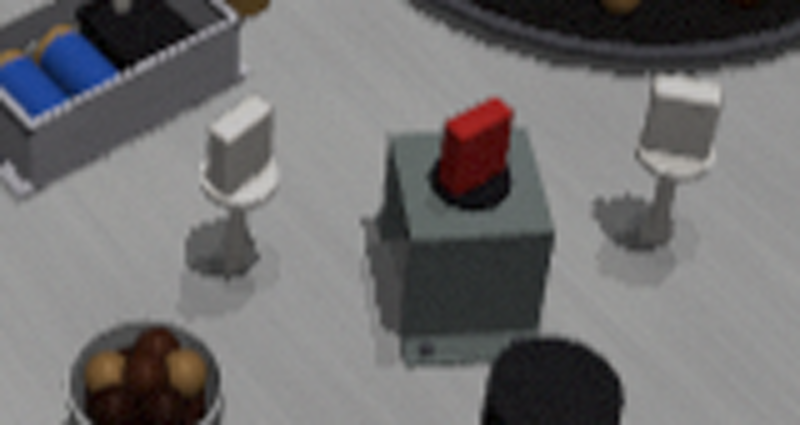

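The crop confirms it: the red handle at crop (477,150) stands in the grey bracket, and both white keys, at (240,160) and (685,130), are in free stands. I'll move toward the lip now.

>>> drive_tool:
  rows:
    - [100, 0, -40, 0, 0, 0, 0.125]
    - [50, 0, -40, 0, 0, 0, 0.125]
    - [0, 0, -40, 0, 0, 0, 0.125]
    - [0, 38, -14, 0, 0, 0, 0]
    - [0, 38, -14, 0, 0, 0, 0]

```text
time_s: 1.52
tcp_pos: [0.2753, 0.4421, 0.2423]
ee_rot: [[0.999, 0.054, 0.0], [0.054, -0.999, 0.001], [0.0, -0.001, -1.0]]
wrist_force: [-0.5, 1.1, 1.4]
gripper_width: 0.781
gripper_force: 0.0
```

>>> drive_tool:
  rows:
    - [0, 38, -14, 0, 0, 0, 0]
    - [0, 38, -14, 0, 0, 0, 0]
    - [0, 38, -14, 0, 0, 0, 0]
    - [0, 38, -14, 0, 0, 0, 0]
    - [0, 38, -14, 0, 0, 0, 0]

```text
time_s: 1.93
tcp_pos: [0.4678, 0.3731, 0.2418]
ee_rot: [[0.999, 0.049, 0.0], [0.049, -0.999, 0.0], [0.0, -0.0, -1.0]]
wrist_force: [0.1, 0.6, -0.5]
gripper_width: 0.404
gripper_force: 0.0
```

>>> drive_tool:
  rows:
    - [0, 38, -14, 0, 0, 0, 0]
    - [0, 38, -14, 0, 0, 0, 0]
    - [0, 0, 0, 0, 0, 0, 0]
    - [0, 0, 0, 0, 0, 0, 0]

```text
time_s: 2.27
tcp_pos: [0.5437, 0.3447, 0.2405]
ee_rot: [[0.999, 0.045, -0.001], [0.045, -0.999, -0.001], [-0.001, 0.001, -1.0]]
wrist_force: [-0.6, -0.1, 0.1]
gripper_width: 0.096
gripper_force: 0.0
```

```bash
python3 - <<'E'
from h import *
c=cap("wrist"); save(c,"w1.png"); W=pts(c); s=c["s"]; print(s["tcp_pos"],s["ee_rot"],s["joints"])
for z0,z1 in [(.08,.1),(.055,.0645),(.0655,.073)]:
    m=(W[...,2]>z0)&(W[...,2]<z1)&(W[...,0]>.44)&(W[...,0]<.68)&(W[...,1]<.4)
    if m.sum()>20: P=(W[m][:,:2]*1000).astype(np.float32);r=cv2.minAreaRect(P);print(z0,m.sum(),r,cv2.boxPoints(r).round().tolist())
E
```

```text
[0.54374977 0.34465765 0.24045496] [[ 9.98973922e-01  4.52777251e-02 -1.01488029e-03]
 [ 4.52768176e-02 -9.98974074e-01 -9.00025476e-04]
 [-1.05459021e-03  8.53151430e-04 -9.99999080e-01]] [ 4.67377689e+01  2.39582752e+01  3.28773507e+00 -7.48184512e-03
 -6.94068642e+01  4.58599523e+01]
0.08 1132 ((553.96435546875, 290.51593017578125), (89.92306518554688, 12.357311248779297), 3.0340003967285156) [[509.0, 294.0], [509.0, 282.0], [599.0, 287.0], [599.0, 299.0]]
0.055 26839 ((559.6403198242188, 176.08255004882812), (157.83055114746094, 226.09152221679688), 2.643322706222534) [[476.0, 285.0], [486.0, 60.0], [644.0, 67.0], [633.0, 293.0]]
0.0655 1190 ((560.1587524414062, 233.3229522705078), (120.34171295166016, 68.82682800292969), 26.6715087890625) [[491.0, 237.0], [522.0, 176.0], [629.0, 230.0], [598.0, 291.0]]
```

View pics/w1.png

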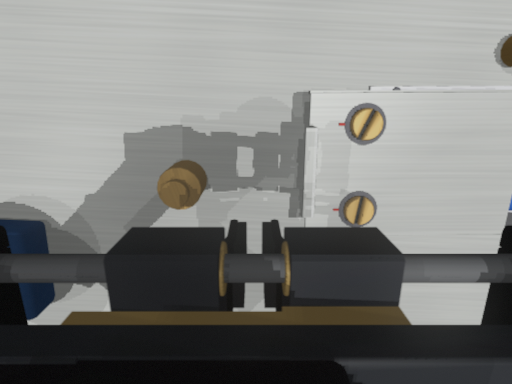

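The wrist view shows the lip at px (310,170), the near lock at (360,210), the far lock at (367,124), both with slots near open, and the big weight at (180,187). I'll descend outside the lip and push.

>>> drive_tool:
  rows:
    - [0, 7, 0, -36, 0, 0, 0]
    - [0, 0, 0, -39, 0, 0, 0]
    - [0, 0, 0, -39, 0, 0, 0]
    - [0, 0, 0, -38, 0, 0, 0]
    - [0, 0, 0, 0, 0, 0, 0]

```text
time_s: 2.73
tcp_pos: [0.5433, 0.3433, 0.0815]
ee_rot: [[0.999, 0.049, -0.013], [0.049, -0.999, -0.01], [-0.014, 0.009, -1.0]]
wrist_force: [-0.4, -1.0, -1.5]
gripper_width: 0.001
gripper_force: 0.0
```

>>> drive_tool:
  rows:
    - [0, 1, -20, 0, 0, 0, 0]
    - [0, 1, -12, 0, 0, 0, 0]
    - [0, 1, -12, 0, 0, 0, 0]
    - [0, 1, -12, 0, 0, 0, 0]
    - [0, 0, -12, 0, 0, 0, 0]

```text
time_s: 3.15
tcp_pos: [0.5535, 0.2808, 0.092]
ee_rot: [[0.999, 0.05, 0.004], [0.05, -0.999, 0.007], [0.005, -0.007, -1.0]]
wrist_force: [-1.8, 8.7, -2.3]
gripper_width: 0.007
gripper_force: 4.3
```

>>> drive_tool:
  rows:
    - [0, 1, -10, 0, 0, 0, 0]
    - [0, 0, -8, 0, 0, 0, 0]
    - [0, 0, 0, 0, 0, 0, 0]

```text
time_s: 3.4
tcp_pos: [0.5544, 0.2611, 0.0919]
ee_rot: [[0.999, 0.049, 0.003], [0.049, -0.999, 0.005], [0.004, -0.005, -1.0]]
wrist_force: [-1.5, 3.9, 0.3]
gripper_width: 0.002
gripper_force: 2.0
```

>>> drive_tool:
  rows:
    - [0, 0, -6, -2, 0, 0, 0]
    - [0, 1, -6, -1, 0, 0, 0]
    - [0, 0, -6, 0, 0, 0, 0]

```text
time_s: 3.65
tcp_pos: [0.5571, 0.2455, 0.0899]
ee_rot: [[0.999, 0.051, 0.008], [0.051, -0.999, 0.007], [0.008, -0.007, -1.0]]
wrist_force: [-1.2, 7.6, 2.1]
gripper_width: 0.004
gripper_force: 4.1
```

>>> drive_tool:
  rows:
    - [0, 0, -4, 0, 0, 0, 0]
    - [0, 0, -4, 0, 0, 0, 0]

```text
time_s: 3.82
tcp_pos: [0.5575, 0.2375, 0.0899]
ee_rot: [[0.999, 0.051, 0.008], [0.051, -0.999, 0.007], [0.009, -0.007, -1.0]]
wrist_force: [-0.2, 7.3, 2.7]
gripper_width: 0.004
gripper_force: 4.1
```

```bash
python3 - <<'E'
from h import *
s=sense(); print(s["tcp_pos"],s["wrist_force"])
c=cap("top"); W=pts(c); save(c,"t1.png")
for z0,z1 in [(.05,.068)]:
    m=(W[...,2]>z0)&(W[...,2]<z1)&(W[...,0]>.45)&(W[...,0]<.66)&(W[...,1]>-.03)&(W[...,1]<.34)
    k,l,st,ce=cv2.connectedComponentsWithStats(m.astype(np.uint8)); i=1+np.argmax(st[1:,4])
    r=cv2.minAreaRect((W[l==i][:,:2]*1000).astype(np.float32));print(r,cv2.boxPoints(r).round().tolist())
E
```

```text
[0.55747297 0.23753102 0.08992154] [-0.16922738  7.28081081  2.71508661]
((560.2283325195312, 103.11396789550781), (158.2450408935547, 230.76036071777344), 2.8700287342071533) [[475.0, 214.0], [487.0, -16.0], [645.0, -8.0], [633.0, 222.0]]
```

>>> drive_tool:
  rows:
    - [0, 0, -3, 0, 0, 0, 0]
    - [0, 0, -2, 0, 0, 0, 0]
    - [0, 0, -2, 0, 0, 0, 0]

```text
time_s: 4.12
tcp_pos: [0.5578, 0.2307, 0.0899]
ee_rot: [[0.999, 0.051, 0.009], [0.051, -0.999, 0.007], [0.009, -0.007, -1.0]]
wrist_force: [-0.5, 8.2, 1.8]
gripper_width: 0.007
gripper_force: 4.1
```

>>> drive_tool:
  rows:
    - [0, 0, -2, 0, 0, 0, 0]
    - [0, 0, -1, 0, 0, 0, 0]

```text
time_s: 4.28
tcp_pos: [0.5579, 0.2284, 0.09]
ee_rot: [[0.999, 0.051, 0.01], [0.051, -0.999, 0.009], [0.01, -0.008, -1.0]]
wrist_force: [-1.0, 12.6, 1.1]
gripper_width: 0.008
gripper_force: 6.4
```

>>> drive_tool:
  rows:
    - [0, 0, -1, 0, 0, 0, 0]
    - [0, 0, -1, 0, 0, 0, 0]

```text
time_s: 4.45
tcp_pos: [0.558, 0.2283, 0.09]
ee_rot: [[0.999, 0.051, 0.011], [0.051, -0.999, 0.012], [0.012, -0.011, -1.0]]
wrist_force: [-3.6, 17.9, 0.2]
gripper_width: 0.007
gripper_force: 9.1
```

>>> drive_tool:
  rows:
    - [0, 0, 0, 0, 0, 0, 0]
    - [0, 0, 8, 0, 0, 0, 0]
    - [0, 0, 15, 0, 0, 0, 0]
    - [0, 0, 10, 38, 0, 0, 0]
    - [0, 0, 0, 40, 0, 0, 0]

```text
time_s: 4.87
tcp_pos: [0.5537, 0.2556, 0.1632]
ee_rot: [[0.999, 0.051, -0.005], [0.051, -0.999, -0.005], [-0.005, 0.005, -1.0]]
wrist_force: [1.6, 1.6, 1.0]
gripper_width: 0.007
gripper_force: 0.0
```

>>> drive_tool:
  rows:
    - [0, -13, -20, 33, 0, 0, 0]
    - [0, -13, -30, 20, 0, 0, 0]
    - [0, -10, -35, 10, 0, 0, 0]
    - [0, 0, 0, 0, 0, 0, 0]
    - [0, 0, 0, 0, 0, 0, 0]

```text
time_s: 5.28
tcp_pos: [0.5189, 0.1689, 0.2296]
ee_rot: [[0.999, 0.047, 0.003], [0.047, -0.999, 0.001], [0.003, -0.001, -1.0]]
wrist_force: [0.4, -0.3, -0.3]
gripper_width: 0.005
gripper_force: 0.0
```

```bash
python3 - <<'E'
from h import *
c=cap("wrist"); save(c,"w2.png"); W=pts(c); s=c["s"]; print(s["tcp_pos"],s["joints"][5]); np.savez("w2.npz",W=W,f=c["frame"])
m=(W[...,2]>.055)&(W[...,2]<.064)&(W[...,0]>.44)&(W[...,0]<.68)
P=(W[m][:,:2]*1000).astype(np.float32);r=cv2.minAreaRect(P);print(r,cv2.boxPoints(r).round().tolist(), np.nanmedian(W[m][:,2]))
h=cv2.cvtColor(c["frame"],cv2.COLOR_RGB2HSV)
y=((h[...,0]>12)&(h[...,0]<32)&(h[...,1]>110)&(h[...,2]>60)).astype(np.uint8)
for n in ["lock_near_head","lock_far_head"]:
    for d in masks_of(n,c)[:2]:
        g=d["region"]; print(n,d["p"],d["xy"],g.sum())
        Q=W[g&(W[...,2]>.065)&(W[...,2]<.075)]*1000
        if len(Q)>20:
            print(" circ",cv2.minEnclosingCircle(Q[:,:2].astype(np.float32)),np.median(Q,0))
b=c["frame"][:,:,::-1][60:260,150:450]; cv2.imwrite("pics/w2c.png",cv2.resize(b,None,fx=2.6,fy=2.6,interpolation=2))
E
```

```text
[0.51886099 0.16891977 0.22961655] 57.6178697786534
((558.2906494140625, 206.88145446777344), (158.8595733642578, 438.85943603515625), 2.7387170791625977) [[468.0, 422.0], [489.0, -16.0], [648.0, -9.0], [627.0, 430.0]] 0.060190676617694616
lock_near_head 0.35 [373.7, 9.3] 1303
lock_far_head 0.77 [272.2, 90.0] 921
 circ ((606.6475219726562, 156.9300079345703), 15.900367736816406) [606.85924042 157.27302301  68.34151766]
```

View pics/w2.png

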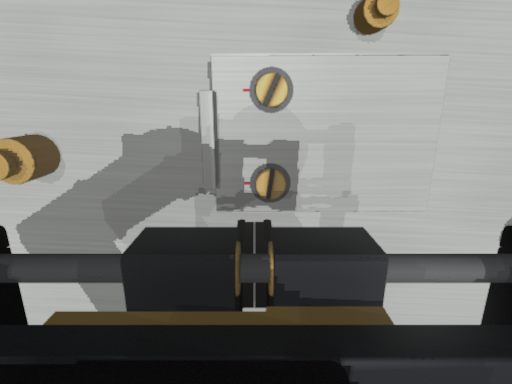

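Both discs are clear: far lock at px (272,90), slot tilted about 27° clockwise of image-up; near lock at (270,184), about 8°. The cover is home. Next I compute the slot angles precisely.

```bash
python3 - <<'E'
from h import *
d=np.load("w2.npz");W=d["W"]*1000;f=d["f"]
v=cv2.cvtColor(f,cv2.COLOR_RGB2HSV)
for n,c in [("far",(606.8,157.1)),("near",(514.9,152.7))]:
    R=np.hypot(W[...,0]-c[0],W[...,1]-c[1]); top=(R<20)&(W[...,2]>66.5)
    Q=W[top]; cc=cv2.minEnclosingCircle(Q[:,:2].astype(np.float32)); c2=np.array(cc[0]); print(n,cc,Q[:,2].mean(),len(Q))
    R=np.hypot(W[...,0]-c2[0],W[...,1]-c2[1]); g=f.sum(-1)
    m=(R<10.5); th=np.median(g[m])*0.6; k=m&(g<th); P=W[k][:,:2]; u,s,vt=np.linalg.svd(P-P.mean(0)); a=np.degrees(np.arctan2(vt[0,1],vt[0,0])); print(k.sum(),P.mean(0),(a+90)%180-90,s)
    y=cv2.minAreaRect(Q[:,:2].astype(np.float32));
E
```

```text
far ((606.5309448242188, 157.11549377441406), 15.806659698486328) 68.36959287875284 692
20 [604.32655074 155.80749879] -22.010455979939167 [26.42411272  1.70643393]
near ((515.8571166992188, 154.74667358398438), 18.1608943939209) 176.8366962817377 1326
133 [516.01562699 158.15215396] -86.8247498358457 [73.13585694 49.26327271]
```

```bash
python3 - <<'E'
from h import *
d=np.load("w2.npz");W=d["W"]*1000;f=d["f"];g=f.astype(int).sum(-1)
v,u=np.mgrid[:384,:512]
W2=np.where((np.abs(W[...,2]-68)<12)[...,None],W,np.nan)
for n,(a,b) in [("far",(272,90)),("near",(271,184))]:
    s=(np.hypot(u-a,v-b)<25)&np.isfinite(W2[...,0])
    A=np.c_[u[s],v[s],np.ones(s.sum())]; X=np.linalg.lstsq(A,W2[s][:,:2],rcond=None)[0]
    Q=W[s&(W[...,2]>66.5)]; print(n,cv2.minEnclosingCircle(Q[:,:2].astype(np.float32)),np.array([a,b,1])@X)
    h=cv2.cvtColor(f,cv2.COLOR_RGB2HSV); ye=s&(h[...,1]>100)&(g>150); c=np.array([u[ye].mean(),v[ye].mean()]); print(" ye",c,np.r_[c,1]@X)
    m=np.hypot(u-c[0],v-c[1])<13
    for q in (15,20,25):
        k=m&(g<np.percentile(g[m],q)); P=np.c_[u[k],v[k],np.ones(k.sum())]@X; P0=P.mean(0); _,sv,vt=np.linalg.svd(P-P0); print(q,k.sum(),P0,(np.degrees(np.arctan2(vt[0,1],vt[0,0]))+90)%180-90,sv)
E
```

```text
far ((606.5309448242188, 157.11549377441406), 15.806659698486328) [606.45028771 155.72311672]
 ye [271.84090909  88.45454545] [607.84425442 155.96475034]
15 73 [606.20897879 156.55904323] -21.193750267777858 [59.40472207 12.43506459]
20 105 [607.15987308 156.26044645] -21.27163460706325 [68.3792698  14.15275586]
25 132 [607.72889891 156.06600358] -21.47803567051625 [77.65659414 16.18919523]
near ((514.9522094726562, 152.38856506347656), 15.803034782409668) [514.27794841 150.80027963]
 ye [269.58928571 183.50357143] [514.74463136 152.29340913]
15 81 [514.45603379 151.87467061] -5.0347293611275745 [73.10534066  8.32767851]
20 107 [514.93032661 151.67538763] -4.528161727276256 [83.53961414 12.65170856]
25 133 [514.4840788 151.4295742] -4.4086848137982315 [92.50062686 17.6412386 ]
```

>>> drive_tool:
  rows:
    - [60, 8, -38, 2, 0, 0, -0.02]
    - [60, 8, -38, 2, 0, 0, -0.02]
    - [60, 8, -38, 2, 0, 0, 0]
    - [60, 8, -38, 2, 0, 0, 0]
    - [60, 8, -38, 2, 0, 0, 0]

```text
time_s: 5.85
tcp_pos: [0.5596, -0.0207, 0.2366]
ee_rot: [[1.0, 0.011, -0.002], [0.011, -1.0, -0.001], [-0.002, 0.001, -1.0]]
wrist_force: [1.0, -0.1, 0.6]
gripper_width: 0.297
gripper_force: 0.0
```

>>> drive_tool:
  rows:
    - [60, 8, -38, 0, 0, 0, 0]
    - [60, 8, -38, 0, 0, 0, 0]
    - [60, 8, -38, 0, 0, 0, 0]
    - [60, 8, -38, 0, 0, 0, 0]
    - [60, 8, -30, 0, 0, 0, 0]

```text
time_s: 6.27
tcp_pos: [0.5996, -0.2039, 0.2361]
ee_rot: [[1.0, 0.009, -0.002], [0.009, -1.0, -0.0], [-0.002, 0.0, -1.0]]
wrist_force: [0.1, 0.1, 0.4]
gripper_width: 0.586
gripper_force: 0.0
```

>>> drive_tool:
  rows:
    - [60, 0, 0, 0, 0, 0, 0]
    - [60, 0, 0, 0, 0, 0, 0]
    - [60, 0, 0, 0, 0, 0, 0]

```text
time_s: 6.52
tcp_pos: [0.5992, -0.2012, 0.2362]
ee_rot: [[1.0, 0.01, -0.002], [0.01, -1.0, 0.0], [-0.002, -0.0, -1.0]]
wrist_force: [-0.5, 0.6, 0.8]
gripper_width: 0.596
gripper_force: 0.0
```

```bash
cat > key.py <<'E'
from h import *
import sys
c=cap("wrist"); save(c,sys.argv[1]); W=pts(c)*1000; s=c["s"]; print(s["time_s"],s["tcp_pos"],s["ee_rot"][:,0],s["joints"][[0,5]])
f=c["frame"].astype(int)
red=(f[...,0]>80)&(f[...,1]<f[...,0]*.45)&(W[...,0]>600)&(W[...,0]<700)
k,l,st,ce=cv2.connectedComponentsWithStats(red.astype(np.uint8)); red=l==1+np.argmax(st[1:,4])
P=W[red]; zt=np.nanpercentile(P[:,2],90); t=P[P[:,2]>zt-4]
print("red",red.sum(),"ztop",zt,cv2.minAreaRect(t[:,:2].astype(np.float32)))
m=(abs(W[...,2]-85)<3)&(abs(W[...,0]-652)<60)&(abs(W[...,1]+203)<60)
r=cv2.minAreaRect(W[m][:,:2].astype(np.float32)); print("bracket",r,np.median(W[m][:,2]))
E
python3 key.py w3.png
```

```text
6.5167 [ 0.59915598 -0.20115589  0.23624898] [ 0.99995123  0.00961178 -0.00227066] [-3.91903163 94.4748855 ]
red 823 ztop 136.9077940999808 ((655.9320678710938, -202.8682861328125), (34.26883316040039, 14.845170974731445), 0.37402307987213135)
bracket ((655.0535278320312, -202.22329711914062), (75.20663452148438, 75.20914459228516), 60.89833450317383) 85.1624127755909
```

View pics/w3.png

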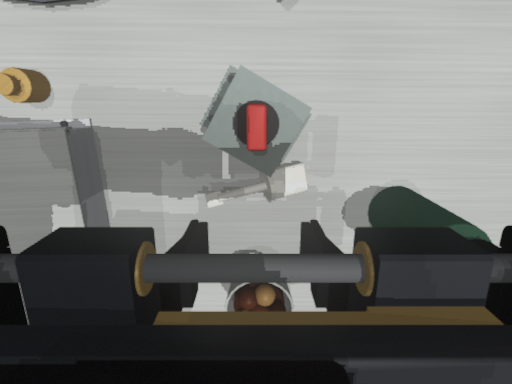

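The red handle is at px (257,127) on the bracket (257,120), aligned with the tool. The near white key has fallen over by itself at about (245,190); the gripper never came near it. I'm going down on the red key.

>>> drive_tool:
  rows:
    - [60, 28, -1, 0, 0, 0, 0]
    - [60, 28, 0, 0, 0, 0, 0]
    - [60, 0, 0, -35, 0, 0, 0]
    - [60, 0, 0, -35, 0, 0, 0]
    - [60, 0, 0, 0, 0, 0, 0]

```text
time_s: 6.98
tcp_pos: [0.651, -0.1996, 0.1593]
ee_rot: [[1.0, 0.01, -0.015], [0.01, -1.0, 0.004], [-0.015, -0.004, -1.0]]
wrist_force: [-2.6, 0.1, -2.9]
gripper_width: 0.599
gripper_force: 0.0
```

>>> drive_tool:
  rows:
    - [60, 0, 0, -25, 0, 0, 0]
    - [60, 0, 0, -15, 0, 0, 0]
    - [60, 0, 0, -8, 0, 0, 0]
    - [60, 0, 0, 0, 0, 0, 0]

```text
time_s: 7.32
tcp_pos: [0.6544, -0.2018, 0.1189]
ee_rot: [[1.0, 0.011, -0.003], [0.011, -1.0, 0.0], [-0.003, -0.0, -1.0]]
wrist_force: [-0.6, -0.8, 0.7]
gripper_width: 0.602
gripper_force: 0.0
```

>>> drive_tool:
  rows:
    - [30, 0, -1, 0, 0, 0, 0]
    - [10, 0, 0, 0, 0, 0, 0]
    - [0, 0, 0, 0, 0, 0, 0]
    - [0, 0, 0, 0, 0, 0, 0]
    - [0, 0, 0, 0, 0, 0, 0]

```text
time_s: 7.73
tcp_pos: [0.6553, -0.204, 0.1205]
ee_rot: [[1.0, 0.009, 0.001], [0.009, -1.0, -0.0], [0.001, 0.0, -1.0]]
wrist_force: [0.2, 0.3, -0.0]
gripper_width: 0.309
gripper_force: 0.0
```

>>> drive_tool:
  rows:
    - [0, 0, 0, 0, 0, 0, 0]
    - [0, 0, 0, 0, 0, 0, 0]

```text
time_s: 7.9
tcp_pos: [0.6551, -0.2039, 0.1199]
ee_rot: [[1.0, 0.009, 0.0], [0.009, -1.0, 0.0], [0.0, 0.0, -1.0]]
wrist_force: [-0.2, 0.3, 0.4]
gripper_width: 0.18
gripper_force: 30.0
```

>>> drive_tool:
  rows:
    - [0, 0, 0, 15, 0, 0, 0]
    - [0, 0, 0, 30, 0, 0, 0]
    - [0, 0, 0, 35, 0, 0, 0]
    - [0, 0, 0, 28, 0, 0, 0]
    - [0, 0, 0, 0, 0, 0, 0]

```text
time_s: 8.32
tcp_pos: [0.658, -0.205, 0.2354]
ee_rot: [[1.0, 0.01, 0.013], [0.01, -1.0, -0.004], [0.013, 0.004, -1.0]]
wrist_force: [0.2, 0.5, 0.2]
gripper_width: 0.185
gripper_force: 30.0
```

>>> drive_tool:
  rows:
    - [0, -14, 36, 0, 0, 0, 0]
    - [0, -14, 36, 0, 0, 0, 0]
    - [0, -14, 36, 0, 0, 0, -0.03]
    - [0, -14, 36, 0, 0, 0, -0.03]
    - [0, -14, 36, 0, 0, 0, -0.03]

```text
time_s: 8.73
tcp_pos: [0.5837, -0.0226, 0.2269]
ee_rot: [[0.997, -0.083, -0.001], [-0.083, -0.997, 0.0], [-0.001, -0.0, -1.0]]
wrist_force: [0.2, 0.8, -0.6]
gripper_width: 0.178
gripper_force: 30.0
```

>>> drive_tool:
  rows:
    - [0, -14, 36, 0, 0, 0, 0]
    - [0, -14, 36, 0, 0, 0, 0]
    - [0, -14, 36, 0, 0, 0, 0]
    - [0, -14, 36, 0, 0, 0, 0]
    - [0, -14, 32, 0, 0, 0, 0]

```text
time_s: 9.15
tcp_pos: [0.5137, 0.1539, 0.2272]
ee_rot: [[0.997, -0.08, -0.0], [-0.08, -0.997, 0.0], [-0.0, -0.0, -1.0]]
wrist_force: [1.0, 0.3, -1.1]
gripper_width: 0.182
gripper_force: 30.0
```

>>> drive_tool:
  rows:
    - [0, 0, 0, 0, 0, 0, 0]
    - [0, 0, 0, 0, 0, 0, 0]
    - [0, 0, 0, 0, 0, 0, 0]

```text
time_s: 9.4
tcp_pos: [0.5148, 0.1521, 0.2273]
ee_rot: [[0.997, -0.08, -0.001], [-0.08, -0.997, -0.0], [-0.001, 0.0, -1.0]]
wrist_force: [-0.2, 0.1, -0.4]
gripper_width: 0.181
gripper_force: 30.0
```

```bash
python3 - <<'E'
from h import *
c=cap("wrist"); save(c,"w4.png"); s=c["s"]; print(s["time_s"],s["tcp_pos"],s["ee_rot"][:,0],s["gripper_width"],s["joints"])
c2=cap("side"); a=c2["frame"][100:260,140:300,::-1]; save(c2,"s4.png")
b=c["frame"][:,:,::-1]
cv2.imwrite("pics/x4.png",np.hstack([cv2.resize(b,(400,300)),cv2.resize(a,(400,400),interpolation=2)[:300]]))
E
```

```text
9.4 [0.5147657  0.15209681 0.22728521] [ 9.96785535e-01 -8.01145723e-02 -5.02109790e-04] 0.18119388175015774 [ 3.37806165e+01  1.41291875e+01 -1.32020226e+01 -3.43760089e-04
 -6.27052449e+01  5.16243949e+01]
```

View pics/x4.png

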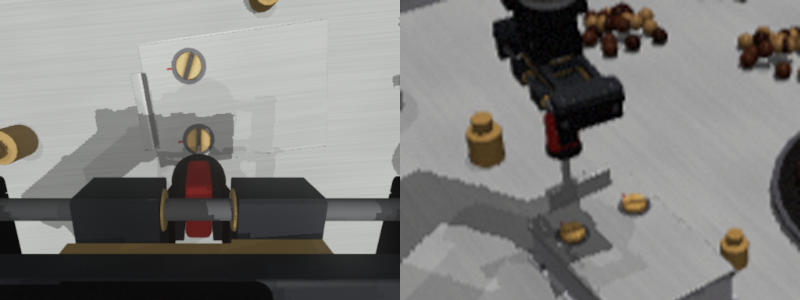

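The key is upright in the grip above the near lock (left image (198,138)) and the slot is aligned with the blade. Lowering.

>>> drive_tool:
  rows:
    - [0, 0, 0, -25, 0, 0, 0]
    - [0, 0, 0, -17, 0, 0, 0]
    - [0, 0, 0, -5, 0, 0, 0]
    - [0, 0, 0, 0, 0, 0, 0]

```text
time_s: 9.83
tcp_pos: [0.5146, 0.1506, 0.179]
ee_rot: [[0.997, -0.083, -0.003], [-0.083, -0.997, -0.002], [-0.003, 0.002, -1.0]]
wrist_force: [-0.2, 0.2, -1.3]
gripper_width: 0.179
gripper_force: 30.0
```

>>> drive_tool:
  rows:
    - [0, 0, 0, -4, 0, 0, 0]
    - [0, 0, 0, -4, 0, 0, 0]
    - [0, 0, 0, 0, 0, 0, 0]
    - [0, 0, 0, 0, 0, 0, 0]

```text
time_s: 10.17
tcp_pos: [0.5153, 0.1521, 0.173]
ee_rot: [[0.997, -0.081, 0.001], [-0.081, -0.997, 0.0], [0.001, -0.0, -1.0]]
wrist_force: [0.4, 0.2, -1.4]
gripper_width: 0.18
gripper_force: 30.0
```

>>> drive_tool:
  rows:
    - [0, 0, 0, -2, 0, 0, 0]
    - [0, 0, 0, -1, 0, 0, 0]
    - [0, 0, 0, 0, 0, 0, 0]
    - [0, 0, 0, 0, 0, 0, 0]

```text
time_s: 10.5
tcp_pos: [0.515, 0.1522, 0.1696]
ee_rot: [[0.997, -0.081, 0.0], [-0.081, -0.997, -0.0], [0.0, 0.0, -1.0]]
wrist_force: [-0.1, -0.1, -1.4]
gripper_width: 0.182
gripper_force: 30.0
```

>>> drive_tool:
  rows:
    - [0, 0, 0, 0, 0, 0, -0.06]
    - [0, 0, 0, 0, 0, 0, -0.06]
    - [0, 0, 0, 0, 0, 0, -0.06]
    - [0, 0, 0, 0, 0, 0, 0]

```text
time_s: 10.83
tcp_pos: [0.5149, 0.152, 0.1696]
ee_rot: [[0.966, -0.259, -0.0], [-0.259, -0.966, -0.0], [-0.0, 0.0, -1.0]]
wrist_force: [-0.0, -0.8, -1.4]
gripper_width: 0.182
gripper_force: 30.0
```

```bash
python3 -c "
from h import *
s=sense();print(s['tcp_pos'],s['wrist_force'],s['moment'],s['ee_rot'][:,0])"
```

```text
[0.51493814 0.15199511 0.16962507] [-0.03447592 -0.80597839 -1.39568658] [-0.19594496  0.04992225  0.058094  ] [ 9.66001041e-01 -2.58538168e-01 -6.39354881e-05]
```

>>> drive_tool:
  rows:
    - [0, 0, 0, 0, 0, 0, -0.09]
    - [0, 0, 0, 0, 0, 0, -0.09]
    - [0, 0, 0, 0, 0, 0, -0.09]
    - [0, 0, 0, 0, 0, 0, -0.09]
    - [0, 0, 0, 0, 0, 0, -0.09]

```text
time_s: 11.25
tcp_pos: [0.5147, 0.1516, 0.1696]
ee_rot: [[0.756, -0.654, -0.001], [-0.654, -0.756, -0.001], [0.0, 0.001, -1.0]]
wrist_force: [-0.2, -0.8, -0.6]
gripper_width: 0.185
gripper_force: 30.0
```

>>> drive_tool:
  rows:
    - [0, 0, 0, 0, 0, 0, -0.09]
    - [0, 0, 0, 0, 0, 0, -0.09]
    - [0, 0, 0, 0, 0, 0, -0.09]
    - [0, 0, 0, 0, 0, 0, -0.09]
    - [0, 0, 0, 0, 0, 0, -0.09]

```text
time_s: 11.67
tcp_pos: [0.5143, 0.1513, 0.1696]
ee_rot: [[0.396, -0.918, -0.002], [-0.918, -0.396, -0.002], [0.001, 0.002, -1.0]]
wrist_force: [-1.0, -1.2, 0.5]
gripper_width: 0.178
gripper_force: 30.0
```

>>> drive_tool:
  rows:
    - [0, 0, 0, 0, 0, 0, -0.09]
    - [0, 0, 0, 0, 0, 0, -0.09]
    - [0, 0, 0, 0, 0, 0, -0.09]
    - [0, 0, 0, 0, 0, 0, -0.09]
    - [0, 0, 0, 0, 0, 0, 0]

```text
time_s: 12.08
tcp_pos: [0.5141, 0.1513, 0.1696]
ee_rot: [[0.05, -0.999, -0.002], [-0.999, -0.05, -0.002], [0.002, 0.003, -1.0]]
wrist_force: [-2.5, -1.8, 0.5]
gripper_width: 0.181
gripper_force: 30.0
```

```bash
python3 -c "
from h import *
s=sense();print(s['tcp_pos'],s['wrist_force'],s['moment'],s['ee_rot'][:,0])"
```

```text
[0.51405651 0.15129157 0.16955297] [-2.48079919 -1.82257745  0.46028795] [-0.66713507  0.82870993  0.10057844] [ 0.05005617 -0.99874482  0.00177959]
```

>>> drive_tool:
  rows:
    - [0, 0, 0, 0, 0, 0, -0.06]
    - [0, 0, 0, 0, 0, 0, -0.05]
    - [0, 0, 0, 0, 0, 0, 0]

```text
time_s: 12.33
tcp_pos: [0.514, 0.1514, 0.1695]
ee_rot: [[-0.058, -0.998, -0.003], [-0.998, 0.058, -0.002], [0.002, 0.002, -1.0]]
wrist_force: [-3.7, -2.9, 1.1]
gripper_width: 0.185
gripper_force: 30.0
```

```bash
python3 -c "
from h import *
s=sense();print(s['tcp_pos'],s['wrist_force'],s['moment'],s['ee_rot'][:,0])"
```

```text
[0.51402731 0.15135629 0.1695063 ] [-3.74252402 -2.89316009  1.14126429] [-0.76086517  1.09723293  0.07193079] [-0.05757481 -0.99833936  0.00191394]
```

>>> drive_tool:
  rows:
    - [0, 0, 0, 0, 0, 0, -0.05]
    - [0, 0, 0, 0, 0, 0, 0]
    - [0, 0, 0, 0, 0, 0, 0]

```text
time_s: 12.58
tcp_pos: [0.5141, 0.1515, 0.1694]
ee_rot: [[-0.106, -0.994, -0.002], [-0.994, 0.106, -0.001], [0.002, 0.002, -1.0]]
wrist_force: [-3.6, -2.3, 1.6]
gripper_width: 0.184
gripper_force: 30.1
```

```bash
python3 -c "
from h import *
s=sense();print(s['tcp_pos'],s['wrist_force'],s['moment'],s['ee_rot'][:,0])"
```

```text
[0.51406038 0.15146782 0.16938396] [-3.63513752 -2.26978491  1.6114719 ] [-0.75802724  1.54665495  0.08618908] [-0.10649542 -0.99431172  0.00171254]
```

>>> drive_tool:
  rows:
    - [0, 0, 0, 0, 0, 0, 0.06]
    - [0, 0, 0, 0, 0, 0, 0.04]
    - [0, 0, 0, 4, 0, 0, 0]
    - [0, 0, 0, 8, 0, 0, 0]
    - [0, 0, 0, 20, 0, 0, 0]

```text
time_s: 13.0
tcp_pos: [0.5149, 0.1524, 0.2004]
ee_rot: [[-0.01, -1.0, -0.002], [-1.0, 0.01, -0.0], [0.0, 0.002, -1.0]]
wrist_force: [0.6, 0.5, -1.5]
gripper_width: 0.183
gripper_force: 30.0
```

>>> drive_tool:
  rows:
    - [0, -8, 0, 25, 0, 0, 0.12]
    - [0, -8, 0, 3, 0, 0, 0.12]
    - [0, -8, 0, 0, 0, 0, 0.12]
    - [0, 0, 0, 0, 0, 0, 0.12]
    - [0, 0, 0, 0, 0, 0, 0.12]

```text
time_s: 13.42
tcp_pos: [0.4922, 0.1532, 0.2315]
ee_rot: [[0.562, -0.827, 0.005], [-0.827, -0.562, 0.003], [0.0, -0.006, -1.0]]
wrist_force: [0.7, 0.5, -2.5]
gripper_width: 0.182
gripper_force: 30.0
```

>>> drive_tool:
  rows:
    - [0, 0, 0, 0, 0, 0, 0.12]
    - [0, 0, 0, 0, 0, 0, 0.12]
    - [0, 0, 0, 0, 0, 0, 0.12]
    - [0, 0, 0, 0, 0, 0, 0.12]
    - [0, 0, 0, 0, 0, 0, 0.12]

```text
time_s: 13.83
tcp_pos: [0.4926, 0.1532, 0.231]
ee_rot: [[0.931, -0.366, 0.005], [-0.366, -0.931, 0.003], [0.003, -0.004, -1.0]]
wrist_force: [-0.1, 0.1, -1.7]
gripper_width: 0.183
gripper_force: 30.0
```

>>> drive_tool:
  rows:
    - [0, 0, 0, 0, 0, 0, 0]
    - [0, 0, 0, 0, 0, 0, 0]

```text
time_s: 14.0
tcp_pos: [0.492, 0.1528, 0.2306]
ee_rot: [[0.927, -0.374, 0.003], [-0.374, -0.927, 0.002], [0.002, -0.003, -1.0]]
wrist_force: [-0.3, 0.1, -1.0]
gripper_width: 0.18
gripper_force: 30.0
```

```bash
python3 - <<'E'
from h import *
c=cap("wrist"); save(c,"w5.png"); s=c["s"]; print(s["time_s"],s["tcp_pos"],s["ee_rot"][:,0],s["gripper_width"],s["wrist_force"],s["moment"])
cv2.imwrite("pics/w5c.png",cv2.resize(c["frame"][20:300,140:400,::-1],None,fx=2,fy=2,interpolation=2))
E
```

```text
14.0 [0.4920046  0.15280312 0.23061032] [ 0.92734872 -0.37419191  0.00218139] 0.18006491359834997 [-0.28840114  0.05627723 -0.95250951] [-0.00815104 -0.03859027 -0.02031213]
```

View pics/w5c.png

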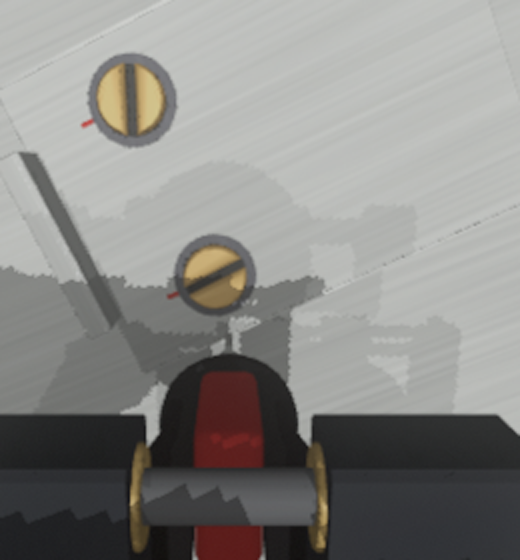

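The near slot (crop (215,275)) now points along the box's y at the red mark, so it is at its stop. The far slot (132,98) lines up with the key at this yaw. I'm moving over to the far lock.

>>> drive_tool:
  rows:
    - [0, 38, 2, 0, 0, 0, 0]
    - [0, 38, 2, 0, 0, 0, 0]
    - [0, 38, 0, 0, 0, 0, 0]
    - [0, 0, 0, 0, 0, 0, 0]
    - [0, 0, 0, 0, 0, 0, 0]

```text
time_s: 14.47
tcp_pos: [0.6065, 0.156, 0.2279]
ee_rot: [[0.927, -0.375, -0.001], [-0.375, -0.927, -0.001], [-0.001, 0.001, -1.0]]
wrist_force: [-0.2, -0.6, -0.9]
gripper_width: 0.185
gripper_force: 30.0
```

>>> drive_tool:
  rows:
    - [0, 0, 0, -25, 0, 0, 0]
    - [0, 0, 0, -20, 0, 0, 0]
    - [0, 0, 0, -5, 0, 0, 0]
    - [0, 0, 0, 0, 0, 0, 0]
    - [0, 0, 0, 0, 0, 0, 0]

```text
time_s: 14.88
tcp_pos: [0.6051, 0.1563, 0.1808]
ee_rot: [[0.928, -0.371, 0.002], [-0.371, -0.928, 0.0], [0.002, -0.001, -1.0]]
wrist_force: [0.6, -0.4, -0.8]
gripper_width: 0.179
gripper_force: 30.0
```

>>> drive_tool:
  rows:
    - [0, 1, 0, -4, 0, 0, 0]
    - [0, 0, 0, -4, 0, 0, 0]
    - [0, 0, 0, 0, 0, 0, 0]
    - [0, 0, 0, 0, 0, 0, 0]

```text
time_s: 15.22
tcp_pos: [0.606, 0.1561, 0.1718]
ee_rot: [[0.928, -0.372, 0.0], [-0.372, -0.928, 0.0], [0.0, -0.0, -1.0]]
wrist_force: [-0.0, -0.2, -1.7]
gripper_width: 0.181
gripper_force: 30.0
```

>>> drive_tool:
  rows:
    - [0, 0, 0, -2, 0, 0, 0]
    - [0, 0, 0, -1, 0, 0, 0]
    - [0, 0, 0, 0, 0, 0, 0]

```text
time_s: 15.47
tcp_pos: [0.606, 0.1561, 0.1684]
ee_rot: [[0.928, -0.372, -0.0], [-0.372, -0.928, -0.0], [-0.0, 0.0, -1.0]]
wrist_force: [0.2, 0.7, -1.5]
gripper_width: 0.183
gripper_force: 30.0
```

>>> drive_tool:
  rows:
    - [0, 0, 0, 0, 0, 0, -0.06]
    - [0, 0, 0, 0, 0, 0, -0.09]
    - [0, 0, 0, 0, 0, 0, -0.09]
    - [0, 0, 0, 0, 0, 0, -0.09]
    - [0, 0, 0, 0, 0, 0, -0.09]

```text
time_s: 15.88
tcp_pos: [0.606, 0.156, 0.1685]
ee_rot: [[0.693, -0.721, -0.0], [-0.721, -0.693, -0.0], [0.0, 0.0, -1.0]]
wrist_force: [-0.7, -0.7, -1.6]
gripper_width: 0.182
gripper_force: 30.0
```

>>> drive_tool:
  rows:
    - [0, 0, 0, 0, 0, 0, -0.09]
    - [0, 0, 0, 0, 0, 0, -0.09]
    - [0, 0, 0, 0, 0, 0, -0.09]
    - [0, 0, 0, 0, 0, 0, -0.09]
    - [0, 0, 0, 0, 0, 0, -0.09]

```text
time_s: 16.3
tcp_pos: [0.6057, 0.1559, 0.1685]
ee_rot: [[0.311, -0.951, -0.001], [-0.951, -0.311, -0.001], [0.0, 0.001, -1.0]]
wrist_force: [-1.2, -0.5, -1.6]
gripper_width: 0.184
gripper_force: 30.0
```

>>> drive_tool:
  rows:
    - [0, 0, 0, 0, 0, 0, -0.09]
    - [0, 0, 0, 0, 0, 0, -0.09]
    - [0, 0, 0, 0, 0, 0, -0.09]
    - [0, 0, 0, 0, 0, 0, -0.09]
    - [0, 0, 0, 0, 0, 0, 0]

```text
time_s: 16.72
tcp_pos: [0.6055, 0.1559, 0.1685]
ee_rot: [[-0.041, -0.999, -0.001], [-0.999, 0.041, -0.001], [0.001, 0.001, -1.0]]
wrist_force: [-0.8, -0.2, -0.4]
gripper_width: 0.18
gripper_force: 30.0
```

>>> drive_tool:
  rows:
    - [0, 0, 0, 0, 0, 0, -0.06]
    - [0, 0, 0, 0, 0, 0, 0]
    - [0, 0, 0, 0, 0, 0, 0]

```text
time_s: 16.97
tcp_pos: [0.6055, 0.1559, 0.1685]
ee_rot: [[-0.097, -0.995, -0.001], [-0.995, 0.097, -0.001], [0.001, 0.001, -1.0]]
wrist_force: [-3.0, -0.3, 0.8]
gripper_width: 0.182
gripper_force: 30.0
```

>>> drive_tool:
  rows:
    - [0, 0, 0, 0, 0, 0, 0.06]
    - [0, 0, 0, 0, 0, 0, 0.04]
    - [0, 0, 0, 4, 0, 0, 0]
    - [0, 0, 0, 8, 0, 0, 0]
    - [0, 0, 0, 20, 0, 0, 0]

```text
time_s: 17.38
tcp_pos: [0.605, 0.1558, 0.1988]
ee_rot: [[-0.0, -1.0, -0.004], [-1.0, 0.0, -0.002], [0.002, 0.004, -1.0]]
wrist_force: [-0.2, -0.1, -1.7]
gripper_width: 0.179
gripper_force: 30.0
```

>>> drive_tool:
  rows:
    - [0, -10, 0, 25, 0, 0, 0.12]
    - [0, -10, 0, 3, 0, 0, 0.12]
    - [0, -10, 0, 0, 0, 0, 0.12]
    - [0, 0, 0, 0, 0, 0, 0.12]
    - [0, 0, 0, 0, 0, 0, 0.12]

```text
time_s: 17.8
tcp_pos: [0.5762, 0.1564, 0.2303]
ee_rot: [[0.57, -0.822, 0.003], [-0.822, -0.57, 0.001], [0.0, -0.003, -1.0]]
wrist_force: [-0.5, -0.7, -1.3]
gripper_width: 0.183
gripper_force: 30.0
```

>>> drive_tool:
  rows:
    - [0, 0, 0, 0, 0, 0, 0.12]
    - [0, 0, 0, 0, 0, 0, 0.12]
    - [0, 0, 0, 0, 0, 0, 0.12]
    - [0, 0, 0, 0, 0, 0, 0.12]
    - [0, 0, 0, 0, 0, 0, 0.12]

```text
time_s: 18.22
tcp_pos: [0.5766, 0.1564, 0.2297]
ee_rot: [[0.934, -0.357, 0.002], [-0.357, -0.934, 0.001], [0.002, -0.002, -1.0]]
wrist_force: [-0.7, 0.0, -0.3]
gripper_width: 0.177
gripper_force: 30.0
```

>>> drive_tool:
  rows:
    - [0, 0, 0, 0, 0, 0, 0.12]
    - [0, 0, 0, 0, 0, 0, 0.12]
    - [0, 0, 0, 0, 0, 0, 0.12]
    - [0, 0, 0, 0, 0, 0, 0]
    - [0, 0, 0, 0, 0, 0, 0]

```text
time_s: 18.63
tcp_pos: [0.5764, 0.1563, 0.2294]
ee_rot: [[1.0, -0.014, 0.002], [-0.014, -1.0, 0.001], [0.002, -0.001, -1.0]]
wrist_force: [-1.1, -0.2, -0.9]
gripper_width: 0.182
gripper_force: 30.0
```

```bash
python3 - <<'E'
from h import *
c=cap("wrist"); save(c,"w6.png"); s=c["s"]; print(s["time_s"],s["tcp_pos"],s["ee_rot"][:,0],s["gripper_width"],s["wrist_force"],s["moment"])
cv2.imwrite("pics/w6c.png",cv2.resize(c["frame"][20:300,140:400,::-1],None,fx=2,fy=2,interpolation=2))
E
```

```text
18.6333 [0.57642874 0.15626952 0.22935936] [ 0.99990282 -0.01385592  0.00153983] 0.18186606999971763 [-1.10494921 -0.22057679 -0.88594993] [-0.05435133  0.02658584  0.04481609]
```

View pics/w6c.png

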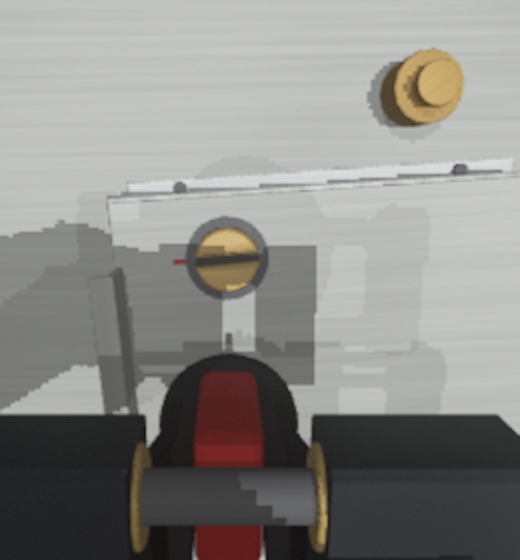

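The far slot (crop (227,258)) is along the box's y too. Taking the key back to the bracket.

>>> drive_tool:
  rows:
    - [0, 8, -36, 0, 0, 0, 0.02]
    - [0, 8, -36, 0, 0, 0, 0]
    - [0, 8, -36, 0, 0, 0, 0]
    - [0, 8, -36, 0, 0, 0, 0]
    - [0, 8, -36, 0, 0, 0, 0]

```text
time_s: 19.1
tcp_pos: [0.6164, -0.0254, 0.2291]
ee_rot: [[1.0, 0.007, 0.001], [0.007, -1.0, 0.0], [0.001, -0.0, -1.0]]
wrist_force: [0.4, 0.0, -2.8]
gripper_width: 0.183
gripper_force: 30.0
```

>>> drive_tool:
  rows:
    - [0, 8, -36, 0, 0, 0, 0]
    - [0, 8, -36, 0, 0, 0, 0]
    - [0, 8, -36, 0, 0, 0, 0]
    - [0, 8, -36, 0, 0, 0, 0]
    - [0, 7, -36, 0, 0, 0, 0]

```text
time_s: 19.52
tcp_pos: [0.6554, -0.2058, 0.2288]
ee_rot: [[1.0, 0.007, 0.001], [0.007, -1.0, -0.0], [0.001, 0.0, -1.0]]
wrist_force: [0.8, 0.3, -1.4]
gripper_width: 0.173
gripper_force: 30.0
```

>>> drive_tool:
  rows:
    - [0, 0, 0, 0, 0, 0, 0]
    - [0, 0, 0, 0, 0, 0, 0]
    - [0, 0, 0, 0, 0, 0, 0]

```text
time_s: 19.77
tcp_pos: [0.6549, -0.2039, 0.2283]
ee_rot: [[1.0, 0.007, -0.0], [0.007, -1.0, 0.0], [-0.0, -0.0, -1.0]]
wrist_force: [0.6, 0.5, -1.4]
gripper_width: 0.177
gripper_force: 30.0
```

```bash
python3 - <<'E'
from h import *
c=cap("wrist"); save(c,"w7.png"); s=c["s"]; print(s["time_s"],s["tcp_pos"],s["ee_rot"][:,0])
W=pts(c)*1000
m=(abs(W[...,2]-85)<3)&(abs(W[...,0]-652)<60)&(abs(W[...,1]+203)<60)
print("bracket",m.sum(),W[m].max(0),W[m].min(0))
for n in ["side","top"]:
    c=cap(n);W=pts(c)*1000; f=c["frame"].astype(int)
    red=(f[...,0]>90)&(f[...,1]<f[...,0]*.5)&(f[...,2]<f[...,0]*.5)&(W[...,0]>600)&(W[...,0]<700)&(W[...,1]<-150)&(W[...,1]>-260)&(W[...,2]>190)
    print(n,red.sum(),np.nanmean(W[red],0) if red.any() else 0)
    save(c,n+"7.png")
E
```

```text
19.7667 [ 0.65487215 -0.20392788  0.22827168] [ 9.99973591e-01  7.25663224e-03 -3.98748425e-04]
bracket 4225 [ 705.75935155 -152.21411002   87.88009708] [ 627.27581924 -252.1064546    82.02235454]
side 0 0
top 0 0
```

>>> drive_tool:
  rows:
    - [0, 0, 1, -20, 0, 0, 0]
    - [0, 0, 0, -20, 0, 0, 0]
    - [0, 0, 0, -15, 0, 0, 0]
    - [0, 0, 0, 0, 0, 0, 0]

```text
time_s: 20.25
tcp_pos: [0.6529, -0.2009, 0.1698]
ee_rot: [[1.0, 0.01, -0.007], [0.01, -1.0, 0.002], [-0.007, -0.002, -1.0]]
wrist_force: [-1.9, -0.1, -3.1]
gripper_width: 0.182
gripper_force: 30.0
```

>>> drive_tool:
  rows:
    - [0, 0, 0, -15, 0, 0, 0]
    - [0, 0, 0, -15, 0, 0, 0]
    - [0, 0, 0, -10, 0, 0, 0]
    - [0, 0, 0, -6, 0, 0, 0]
    - [0, 0, 0, 0, 0, 0, 0]

```text
time_s: 20.67
tcp_pos: [0.6545, -0.2023, 0.1266]
ee_rot: [[1.0, 0.01, -0.002], [0.01, -1.0, 0.0], [-0.002, -0.0, -1.0]]
wrist_force: [0.6, -0.3, -2.1]
gripper_width: 0.183
gripper_force: 30.0
```

>>> drive_tool:
  rows:
    - [0, 0, 0, -3, 0, 0, 0]
    - [0, 0, 0, -2, 0, 0, 0]
    - [0, 0, 0, 0, 0, 0, 0]
    - [0, 0, 0, 0, 0, 0, 0]

```text
time_s: 21.0
tcp_pos: [0.6552, -0.203, 0.1231]
ee_rot: [[1.0, 0.009, 0.001], [0.009, -1.0, -0.0], [0.001, 0.0, -1.0]]
wrist_force: [-0.4, 0.3, -1.0]
gripper_width: 0.184
gripper_force: 30.0
```

>>> drive_tool:
  rows:
    - [0, 0, 0, -2, 0, 0, 0]
    - [0, 0, 0, -1, 0, 0, 0]
    - [0, 0, 0, 0, 0, 0, 0]
    - [0, 0, 0, 0, 0, 0, 0]

```text
time_s: 21.33
tcp_pos: [0.6552, -0.203, 0.1199]
ee_rot: [[1.0, 0.009, 0.001], [0.009, -1.0, -0.0], [0.001, 0.0, -1.0]]
wrist_force: [-0.0, 0.3, 0.2]
gripper_width: 0.181
gripper_force: 30.0
```

>>> drive_tool:
  rows:
    - [25, 0, 0, 0, 0, 0, 0]
    - [35, 0, 0, 0, 0, 0, 0]
    - [45, 0, 0, 0, 0, 0, 0]
    - [60, 0, 0, 0, 0, 0, 0]
    - [60, 0, 0, 0, 0, 0, 0]

```text
time_s: 21.75
tcp_pos: [0.6551, -0.2029, 0.1196]
ee_rot: [[1.0, 0.009, 0.0], [0.009, -1.0, -0.0], [0.0, 0.0, -1.0]]
wrist_force: [-0.2, 0.0, 1.0]
gripper_width: 0.465
gripper_force: 0.0
```

>>> drive_tool:
  rows:
    - [60, 0, 0, 0, 0, 0, 0]
    - [60, 0, 0, 15, 0, 0, 0]
    - [60, 0, 0, 30, 0, 0, 0]
    - [60, 0, 0, 35, 0, 0, 0]
    - [60, 0, 0, 35, 0, 0, 0]

```text
time_s: 22.17
tcp_pos: [0.6545, -0.2029, 0.2352]
ee_rot: [[1.0, 0.009, -0.002], [0.009, -1.0, -0.0], [-0.002, -0.0, -1.0]]
wrist_force: [0.6, 0.4, 0.6]
gripper_width: 0.595
gripper_force: 0.0
```

>>> drive_tool:
  rows:
    - [60, -28, 0, 0, 0, 0, 0]
    - [60, -28, 0, 0, 0, 0, 0]
    - [60, 0, 0, 0, 0, 0, 0]
    - [60, 0, 0, 0, 0, 0, 0]

```text
time_s: 22.5
tcp_pos: [0.5979, -0.203, 0.2354]
ee_rot: [[1.0, 0.009, 0.001], [0.009, -1.0, -0.0], [0.001, 0.0, -1.0]]
wrist_force: [0.5, -0.8, 0.8]
gripper_width: 0.599
gripper_force: 0.0
```

```bash
python3 key.py w8.png; python3 - <<'E'
from h import *
c=cap("side");save(c,"s8.png")
a=cv2.imread("pics/w8.png");b=cv2.imread("pics/s8.png")
cv2.imwrite("pics/x8.png",np.hstack([cv2.resize(a,(400,300)),cv2.resize(b[120:300,160:400],(400,300),interpolation=2)]))
E
```

```text
22.5 [ 0.597916   -0.20300535  0.235418  ] [9.99960427e-01 8.86185374e-03 7.82791516e-04] [-4.09411911 94.6019478 ]
red 858 ztop 136.8027692389735 ((655.8035888671875, -203.26365661621094), (34.0948486328125, 14.928563117980957), 0.4143522083759308)
bracket ((655.0435791015625, -202.26564025878906), (75.19991302490234, 75.19491577148438), 60.91680145263672) 85.12232033035797
```

View pics/x8.png

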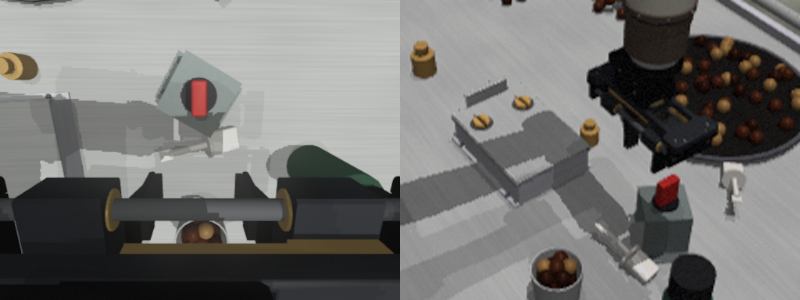

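The key hangs with its handle top at 136.8 mm, the same as at the start, and within 1.5 mm of the bracket centre. Both slots lie along the box's y, the cover is home, and the gripper is clear. Handing in.

```bash
python3 -c "
from station import finish_job
print(finish_job())"
```

```text
the job is handed in; nothing more can be done
None
```

The job is handed in: cover pushed home, both locks turned clockwise to their stops, and the red key hung back on its guard disc; one white look-alike key fell over near the bracket, though the gripper never came near it; the judging result was not shown.

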